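# Turn a copper-backed board over with a spatula on the two-level turntable jig

## Robot

A 7-joint arm with a two-finger parallel gripper is mounted at the origin on the work surface. World frame = base frame: x ahead of the robot, y to its left, z up, the work surface at z = 0. Lengths are in m, angles in rad, forces in N, time in s.
With the tool pointing down it reaches from about 0.4 to 0.9 m from the base axis. Payload 5.6 kg.
Tool frame: the origin (TCP) lies between the finger pads; the fingertips stand 11 mm ahead of it and the grasp point (between the pads) lies 8 mm behind it; z points along the fingers, x is the direction in which the jaws open and shut, and the axes are right-handed (so a half turn about z gives the same grasp; the last joint's range is limited). The gripper opens to 92 mm and grips with 3 to 60 N. Pads are 20 mm wide; open, the fingers measure 128 mm over their backs; the gripper's body (75 mm by 189 mm) begins 69 mm behind the grasp point.
Start: joints at [1.178, 0.468, -0.012, 1.603, 0.006, 1.071, -0.056], TCP at [0.223, -0.611, 0.226] pointing down, gripper open.
Joint ranges: [-2.53, 2.53], [-0.31, 2.02], [-1.57, 1.55], [0.28, 2.44], [-1.29, 4.43], [0.15, 1.84], [-2.92, 2.92]. Speed limits (rad/s): [2.57, 2.57, 3.14, 3.14, 3.14, 3.14, 3.14].

## Interface

Orientations are given as a rotation vector (axis times angle).
In Python, from station import move_pose, move_linear, move_j, ungrasp, grab, dwell, solve_ik, read_camera, MotionError, job_done, search_frame, cut_out, mark_of, read_t, read_q, read_joint_vel, read_joint_efforts, read_ee_pos, read_eef_rot, read_ft_force, read_wrist_torque, read_finger_gap gives the robot as it stands. Calls block until the motion is done:
- move_pose(position, orientation): joint-space move of the TCP to a pose.
- move_linear(position, rate=0.15, orientation=None, force_limit=None): straight line of the TCP; orientation=None keeps the orientation; rate is the mean speed in m/s. With force_limit (N) it stops when the force on the tool has changed by that much, and returns True; else False.
- move_j(angles): joint-space move.
- ungrasp() and grab(squeeze=None): open the fingers fully, or close them until they stop; squeeze is the grip in N (None keeps the last).
- dwell(seconds).
- solve_ik(position, orientation): joint angles nearest the present ones, or None.
- read_camera(name): name is "scene" or "top"; returns a dict with "pixels" (384x512x3 uint8, red, green, blue), "mtx" (3x3 intrinsics, pixels), "R" (3x3) and "t" (3): a world point X has camera coordinates R X + t. Camera axes: x right, y down, z forward; pixel columns grow to the right and rows downward; lengths in m; the calibration is good to about 2 mm. A picture is of the moment at which its call begins. There is no depth.
A pose or a line that the arm cannot do raises MotionError and nothing moves.
- job_done(): hands the job in, once; it reports no verdict.
Trained networks look in a picture, given as the dict that the camera call returned (one of the last four; its "shot" number tells which), for a name from the list of things; names that differ only in an ending like _2 or _b are one class to them, and where a whole thing is asked for, a point or a joint stands for the part that bears it (a point fixed in the world has none). Each returns a list of dicts, best first, with "p" (0 to 1); they miss things now and then, are a little off and sometimes report something else, mostly with a low value. They report only what shows in the picture. A call takes as long as a camera call. They do not tell look-alikes from the thing itself.
- search_frame(picture, name): "centre" ([column, row] as shares, 0 to 1, of the picture: columns of its width, rows of its height, amid what is visible of it).
- cut_out(picture, name): "pixels" (384x512 bool, what is visible of it) and "centre" ([column, row] as shares, 0 to 1, of the picture: columns of its width, rows of its height, amid what is visible of it).
- mark_of(picture, name): "centre" ([column, row] as shares, 0 to 1, of the picture: columns of its width, rows of its height: a listed point, or the origin of a listed thing).
Readings, each from a call of its own:
- read_t(): time.
- read_q(): joint angles.
- read_joint_vel(): joint speeds.
- read_joint_efforts(): joint torques, N m.
- read_ee_pos(): TCP position.
- read_eef_rot(): TCP orientation.
- read_ft_force(): force on the tool from outside, world axes, zero at the start.
- read_wrist_torque(): the same for the moment, N m.
- read_finger_gap(): finger opening in m.
Only numpy, scipy, OpenCV 4.12 (cv2) and the standard library are available. Lean on these libraries where they do the work, as an engineer would, in place of code of your own. Each camera call takes 0.05 s, during which the arm holds its last target.

## Task

Take the spatula from its stand and use it to turn the board over: slide the blade under it, then tip it over the step with a turn of the wrist so that it lies flat in the raised bay with its copper face up. Never touch the board with the fingers, do not toss it high, and leave the other things on the table where they are. Finally stand the spatula back in its stand as you found it and let go.

Things in the scene. Friction and masses are not known exactly. Their poses are not given: they have to be found in the camera images.
- turntable: Black turntable, 232 mm across, top 22 mm over the table, clamped: it does not turn. Origin: centre of its underside. Its +x runs from the low bay, over the step, to the raised bay (the way to tip the board). Low bay: bare disc top, open at its -x end. Black side guides along both bays: inner faces at y = +-39 mm, top z = 42 mm, x = -46 to 104 mm.
- step (a point): Foot of the 12 mm high upright step face: x = 10, y = 0, z = 22 mm on the turntable, same axes. In the low bay two yellow ribs run along x up to the step, from x = -60 mm on the turntable: 5 mm high, 7 mm wide, centred at y = +-30.5 mm; the 54 mm of clear floor between them lets the blade pass under the board.
- raised_bay (a point): Middle of the raised bay's flat grey floor: x = 50, y = 0, z = 34 mm on the turntable, same axes. The floor runs from the step (x = 10) to x = 98 mm, where an end stop 8 mm high and 6 mm thick closes it. The board must finally lie here.
- board: Flat board, 60 mm (x) by 70 mm (y) by 4 mm, about 50 g: white face with twelve flat yellow LED pads, other face bare copper. Origin: centre of the copper face; +z points from copper to white. It starts white face up on the yellow ribs of the low bay, copper face 5 mm over the disc, x roughly along the turntable's x, 2 to 9 mm short of the step.
- board_mid (a point): Centre of the board, 2 mm inside from either face; axes as the board.
- spatula: Cranked spatula, about 80 g, blade-heavy: it stands on its flat blade. Origin: under the middle of the blade's heel; +x along the blade to the tip, +z up when the blade lies flat. Blade 65 mm long, 40 wide, 2 thick. The handle leans back 45 degrees, away from the tip: its axis starts 6 mm over the heel and runs along (-0.707, 0, 0.707) with from 25 to 140 mm a green grip, 22 mm (along y) by 16 mm.
- spatula_grip (a point): Good place to grip: on the handle's axis, 105 mm from the heel (x = -74, z = +80 mm in the spatula's frame), same axes. Gripped in line with the handle, the gripper leans 45 degrees back when the blade is flat and 45 degrees forward when the blade stands on its tip.
- spatula_tip (a point): Middle of the blade's tip edge, 65 mm from the heel, 1 mm over the underside; axes as the spatula.
- stand: Grey fixed stand for the spatula: base plate 140 by 66 mm, 4 mm thick; behind the heel a sloping rest between two cheeks (30 mm apart inside), up to 55 mm over the table, carries the lower handle. Origin: underside, below where the spatula's heel stands; +x is the way the blade points.
- stand_seat (a point): On top of the base plate (4 mm over the table): the spatula's origin stands here, with the axes aligned, when it is in its stand; axes as the stand.
- tweezers: Bystander: blue tweezers, 130 mm long, lying flat.
- flux_jar: Bystander: small jar, 48 mm across, 55 mm high.
- solder_reel: Bystander: reel, 60 mm across, 40 mm high.
- screwdriver: Bystander: screwdriver lying on the table, along its x.
- parts_tray: Bystander: blue parts tray, 130 x 100 x 30 mm.
- tip_tin: Bystander: small red and brass holder, 28 mm across, 45 mm high.
Not all that is in view belongs to the job. Of the things that look like the spatula, the larger one is meant.

How it is judged:
On the way, in this order (a step that is already met when the one before it is completed fails the run):
1. the held spatula's blade has been slid under the lying board, past its middle (x of spatula_tip in the frame of board above 0.005 m and z of spatula_tip in the frame of board between -0.02 and 0.001 m and angle between board's own z axis and vertical below 0.3 rad and contact force between the fingers and spatula above 1 N).
2. the board is tipped up past 45 degrees by the held spatula (angle between board's own z axis and vertical above 0.8 rad and contact force between spatula and board above 0.02 N and contact force between the fingers and spatula above 1 N).
At the end, for the whole second after the job is handed in: The board rests flat (within 4.5 degrees) on the raised bay, copper up, its centre within 22 mm of the bay's middle along the jig (25 mm towards the step), 10 mm across; the released spatula rests in its stand, heel within 20 mm of the seat, blade level within 7 and aligned within 17 degrees (angle between board's own z axis and vertical above 3.06 rad and x of board_mid in the frame of raised_bay between -0.025 and 0.022 m and y of board_mid in the frame of raised_bay between -0.01 and 0.01 m and z of board_mid in the frame of raised_bay between 0 and 0.005 m and linear speed of each of board, spatula below 0.01 m/s and distance between spatula and stand_seat below 0.02 m and angle between spatula's own z axis and vertical below 0.12 rad and angle between the x axis of spatula and the x axis of stand, either way round below 0.3 rad); the robot touches nothing.
It fails at once if the fingers touch the board (contact force between the fingers and board above 0.3 N).
It fails at once if the board is tossed or carried high (centre more than 140 mm over the table) (height (world z) of board_mid above 0.14 m).
It fails at once if a bystander is pushed more than 30 mm away or knocked over (distance of any of tweezers, flux_jar, solder_reel, screwdriver, parts_tray, tip_tin from where it was at the start of the episode above 0.03 m or angle between any of flux_jar, solder_reel, tip_tin's own z axis and vertical above 0.6 rad).
It also fails if it takes over 48 s, if anything falls off the work surface, if the arm or the gripper's body presses on something with over 40 N, if the wrist force passes 120 N, or if a joint passes its speed limit or range.

## Working session

There is one attempt and no reset: what is moved stays moved. The work goes in short steps, each a Python script; the robot and the scene stay as the last script left them, time stands still between calls to the robot, and variables do not carry over. Pictures are saved under pics/ and viewed, and the job is handed in when it is done.

```bash
ls; mkdir -p pics
python3 - <<'E'
from station import *
import cv2
for n in ("scene","top"):
    c=read_camera(n); cv2.imwrite(f"pics/{n}0.png",cv2.resize(c["pixels"][:,:,::-1],(800,600),interpolation=cv2.INTER_CUBIC))
    print(n,c["mtx"].tolist(),c["R"].round(3).tolist(),c["t"].round(3).tolist())
    for k in ["turntable","step","raised_bay","board","spatula","spatula_grip","spatula_tip","stand","stand_seat","board_mid"]:
        print(k,[(round(d["p"],2),[round(d["centre"][0]*512,1),round(d["centre"][1]*384,1)]) for d in mark_of(c,k)])
print(read_t())
E
```

```text
pics
scene [[351.44738453499804, 0.0, 248.86986617185627], [0.0, 351.44738453499804, 189.56586869728312], [0.0, 0.0, 1.0]] [[-0.609, 0.793, 0.015], [0.506, 0.403, -0.763], [-0.611, -0.457, -0.647]] [0.389, -0.197, 1.224]
turntable [(0.64, [220.0, 212.9]), (0.48, [137.1, 152.9])]
step [(0.68, [216.8, 199.9])]
raised_bay [(0.58, [212.5, 190.6])]
board [(0.63, [227.5, 205.2])]
spatula [(0.9, [393.7, 230.9]), (0.81, [374.7, 260.1])]
spatula_grip [(0.87, [419.3, 259.8]), (0.57, [409.2, 199.6])]
spatula_tip [(0.61, [350.8, 244.8]), (0.6, [382.1, 239.7])]
stand [(0.57, [377.6, 262.9]), (0.49, [224.0, 206.2])]
stand_seat [(0.88, [376.6, 258.8])]
board_mid [(0.96, [224.1, 202.3]), (0.57, [228.7, 205.1])]
top [[399.9154681367912, 0.0, 253.0454970001685], [0.0, 399.9154681367912, 188.42984234865258], [0.0, 0.0, 1.0]] [[0.006, -1.0, -0.006], [-0.998, -0.005, -0.068], [0.068, 0.007, -0.998]] [-0.065, 0.583, 1.252]
turntable [(0.75, [273.2, 184.0]), (0.69, [152.7, 212.6])]
step [(0.75, [119.0, 207.1])]
raised_bay [(0.94, [286.4, 187.4]), (0.56, [384.7, 194.1])]
board [(0.65, [267.1, 182.8])]
spatula [(0.79, [153.9, 253.4])]
spatula_grip [(0.75, [119.6, 205.4]), (0.67, [146.3, 274.4])]
spatula_tip [(0.56, [168.9, 215.9]), (0.53, [158.7, 237.8])]
stand [(0.96, [154.4, 212.6])]
stand_seat [(0.75, [155.3, 213.8]), (0.15, [153.4, 212.7])]
board_mid [(0.91, [267.6, 185.7])]
1.1
```

View pics/scene0.png

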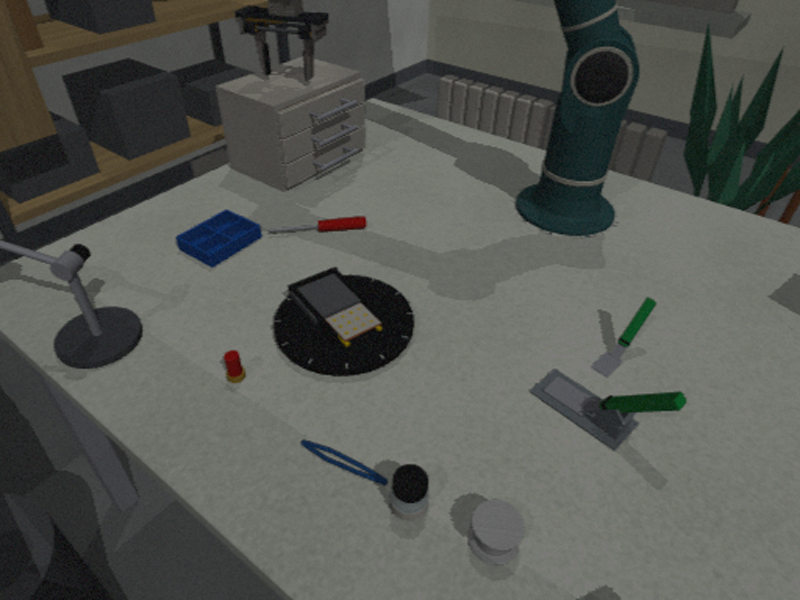

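View pics/top0.png

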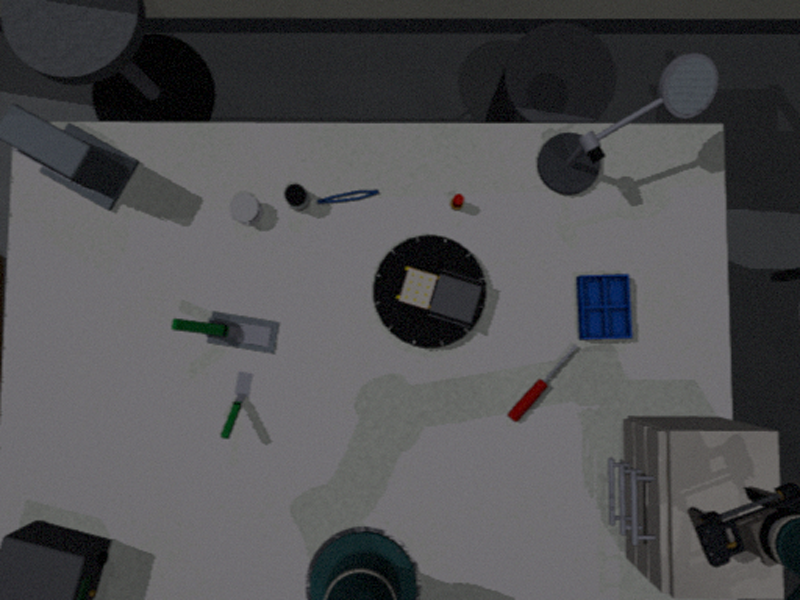

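The scene view has two spatula-like things, both with green handles. One stands in the grey stand at about (600,405) in the scene view and (240,330) in the top view. The other is smaller and lies loose at (625,335) / (237,405). The one in the stand is larger and fits the description. The turntable is at (343,322) / (430,292), with the board's white face on the left in the top view. Next I'll take enlarged crops and measure.

Run:
```python
from station import *
import cv2, numpy as np
out={}
for n in ("scene","top"):
    fr=[]
    for i in range(4):
        c=read_camera(n); fr.append(c["pixels"].astype(float))
    a=np.mean(fr,0); out[n]=a; out[n+"_K"]=c["mtx"];out[n+"_R"]=c["R"];out[n+"_t"]=c["t"]
    for k in ["turntable","board","spatula","stand"]:
        r=cut_out(c,k)
        for i,d in enumerate(r[:2]): out[f"{n}_{k}{i}"]=d["pixels"]; print(n,k,i,round(d["p"],2),d["pixels"].sum(),np.round(np.array(d["centre"])*[512,384],1))
np.savez("f0.npz",**out); print(read_t())
def crop(n,x0,y0,w,h,s):
    im=np.clip(out[n][y0:y0+h,x0:x0+w,::-1]*1.8,0,255).astype(np.uint8)
    return cv2.resize(im,(w*s,h*s),interpolation=cv2.INTER_CUBIC)
cv2.imwrite("pics/c_top_tt.png",crop("top",230,140,95,95,6))
cv2.imwrite("pics/c_top_sp.png",crop("top",100,190,90,100,6))
cv2.imwrite("pics/c_sc_tt.png",crop("scene",165,160,110,90,6))
cv2.imwrite("pics/c_sc_sp.png",crop("scene",330,180,120,110,5))
```

```text
scene turntable 0 0.57 4134 [212.  212.4]
scene turntable 1 0.4 1022 [380.8 265.1]
scene board 0 0.87 509 [225.8 203.5]
scene spatula 0 0.69 489 [398.3 218.3]
scene spatula 1 0.63 1038 [390.9 256.8]
scene stand 0 0.92 992 [381.3 267.8]
scene stand 1 0.62 4188 [210.1 210.2]
top turntable 0 0.94 3828 [276.1 186.3]
top board 0 0.78 438 [266.2 184.1]
top board 1 0.68 1400 [387.3 195.8]
top spatula 0 0.88 565 [148.1 211.2]
top spatula 1 0.69 3661 [277.1 185.9]
top stand 0 0.97 576 [155.  207.7]
top stand 1 0.48 1432 [386.2 192.5]
1.9
```

View pics/c_top_tt.png

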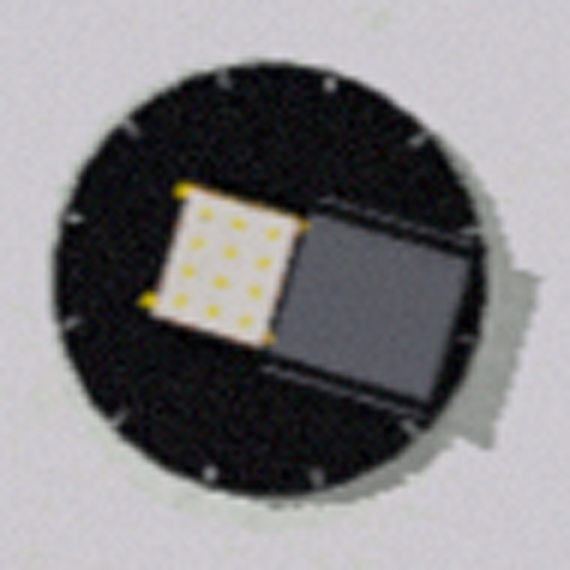

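View pics/c_top_sp.png

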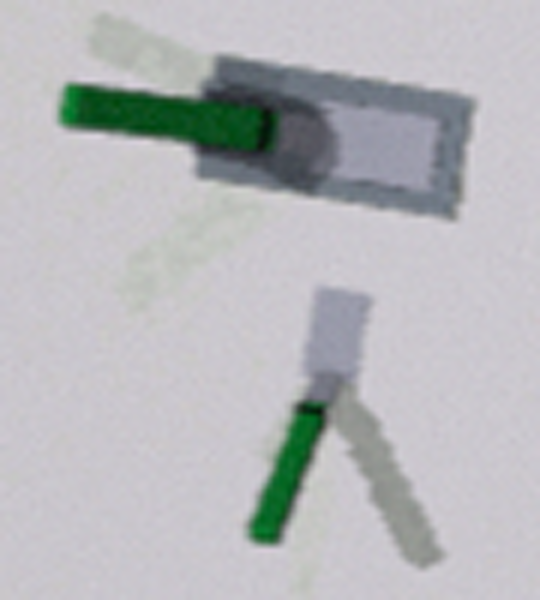

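View pics/c_sc_tt.png

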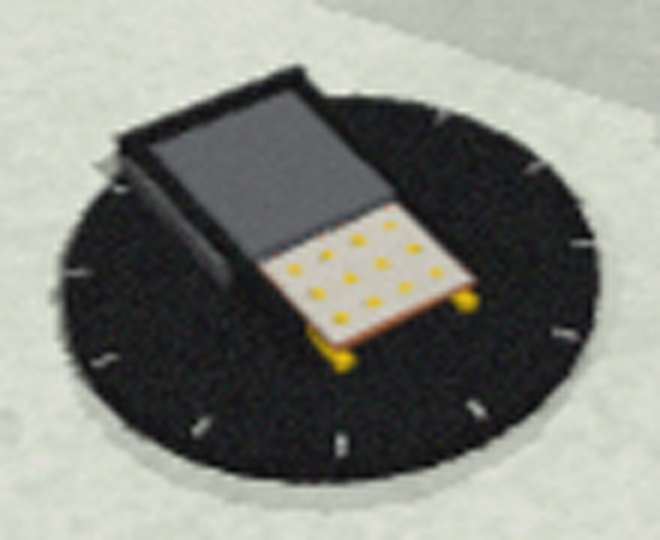

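View pics/c_sc_sp.png

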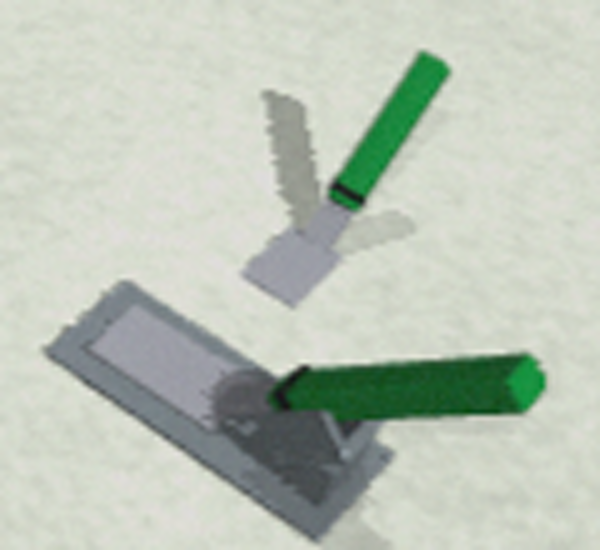

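The crops confirm it: the standing spatula in the stand is the larger one, with a handle about 32 px long plus the blade, against a much smaller one lying loose. Next I fit the poses by rendering the known geometry into both cameras.

```bash
cat > fit.py <<'E'
import numpy as np, cv2
from scipy.optimize import minimize
F=np.load("f0.npz")
S=4
def proj(n,P):
    P=np.asarray(P,float); c=P@F[n+"_R"].T+F[n+"_t"]; u=c@F[n+"_K"].T; return u[:,:2]/u[:,2:]
def fill(img,n,P,val,hull=False):
    uv=(proj(n,P)-np.array(ROI[n][:2])+0.5)*S-0.5
    if hull: uv=cv2.convexHull(uv.astype(np.float32))[:,0]
    cv2.fillPoly(img,[np.round(uv*16).astype(np.int32)],val,shift=4)
def X(p,L):
    L=np.array(L,float); c,s=np.cos(p[2]),np.sin(p[2])
    return np.c_[p[0]+c*L[:,0]-s*L[:,1],p[1]+s*L[:,0]+c*L[:,1],L[:,2]]
def box(x0,x1,y0,y1,z0,z1): return [(x,y,z) for x in(x0,x1) for y in(y0,y1) for z in (z0,z1)]
def rect(x0,x1,y0,y1,z): return [(x0,y0,z),(x1,y0,z),(x1,y1,z),(x0,y1,z)]
def ds(img): 
    h,w=img.shape[:2]; return cv2.GaussianBlur(cv2.resize(img,(w//S,h//S),interpolation=cv2.INTER_AREA).astype(np.float32),(0,0),0.5)
def target(n):
    x,y,w,h=ROI[n]; return F[n][y:y+h,x:x+w].astype(np.float32)
E
cat > fit_tt.py <<'E'
import fit; from fit import *
fit.ROI=ROI={"top":(232,142,90,90),"scene":(165,160,110,85)}
ang=np.linspace(0,2*np.pi,90)
m=1e-3
def render(n,p,cols):
    x,y,w,h=ROI[n]; img=np.zeros((h*S,w*S,3),np.float32); img[:]=cols["bg"]
    tt=p[:3]; b=p[3:6]
    for z in (0,.0): pass
    circ=lambda z:np.c_[.116*np.cos(ang),.116*np.sin(ang),z*np.ones(90)]
    fill(img,n,X(tt,np.r_[circ(0),circ(.022)]),cols["k"],True)
    for sgn in(1,-1): fill(img,n,X(tt,box(-.060,.01,sgn*.0305-.0035,sgn*.0305+.0035,.022,.027)),cols["yel"],True)
    fill(img,n,X(b,box(-.03,.03,-.035,.035,.027,.031)),cols["side"],True)
    fill(img,n,X(b,rect(-.03,.03,-.035,.035,.031)),cols["wh"])
    fill(img,n,X(tt,rect(.01,.098,-.039,.039,.034)),cols["gr"])
    fill(img,n,X(tt,box(.098,.104,-.039,.039,.022,.042)),cols["k"],True)
    for sgn in(1,-1):
        # guide inner face etc.
        fill(img,n,X(tt,box(-.046,.104,min(sgn*.039,sgn*.042),max(sgn*.039,sgn*.042),.022,.042)),cols["k"],True)
    return ds(img)
def C(n):
    t=target(n); bg=np.percentile(t.reshape(-1,3),85,axis=0)
    k=np.percentile(t.reshape(-1,3),10,axis=0)
    return t,dict(bg=bg.tolist(),k=k.tolist(),yel=(0.75*bg*[1,.85,.05]).tolist(),side=(bg*[.6,.4,.3]).tolist(),wh=(bg*[1,.97,.85]).tolist(),gr=(bg*.45).tolist())
def meas(n):
    t,c=C(n)
    # pick actual colours
    def cost(p):
        d=np.abs(render(n,p,c)-t); return np.minimum(d,60).mean()
    return cost,t,c
if __name__=="__main__":
    # initial: top ray
    def ray(n,uv,z):
        K,R,tt=F[n+"_K"],F[n+"_R"],F[n+"_t"]; d=R.T@np.linalg.inv(K)@np.r_[uv,1]; o=-R.T@tt; return o+d*(z-o[2])/d[2]
    a=ray("top",(230+270/6,140+280/6),.022); e=ray("top",(230+450/6,140+330/6),.034); bb=ray("top",(230+229/6,140+268/6),.031)
    yaw=np.arctan2(*(e-bb)[[1,0]]); p0=np.r_[a[:2],yaw,bb[:2],yaw]
    print(p0)
    fs={n:meas(n) for n in ROI}
    def run(f,p0):
        best=p0; 
        for sc in (.01,.004,.0015):
            sim=np.vstack([best]+[best+np.eye(6)[i]*(sc if i%3<2 else sc*8) for i in range(6)])
            r=minimize(f,best,method="Nelder-Mead",options=dict(initial_simplex=sim,maxiter=500,xatol=1e-5,fatol=1e-4)); best=r.x
        return best,r.fun
    def rel(p):
        c,s=np.cos(p[2]),np.sin(p[2]); d=p[3:5]-p[:2]; return np.round([1e3*(c*d[0]+s*d[1]),1e3*(-s*d[0]+c*d[1]),np.degrees(p[5]-p[2])],1)
    res={}
    for n in ROI:
        q,v=run(fs[n][0],p0); print(n,q.round(4),v,rel(q)); res[n]=q
    q,v=run(lambda p:sum(f[0](p) for f in fs.values()),p0); print("joint",q.round(4),v,rel(q))
    np.save("tt.npy",q)
    for n in ROI:
        r=render(n,res[n],fs[n][2]); im=np.hstack([fs[n][1],r])[:,:,::-1]*1.6
        cv2.imwrite(f"pics/fit_tt_{n}.png",cv2.resize(np.clip(im,0,255).astype(np.uint8),None,fx=3.6,fy=3.6,interpolation=cv2.INTER_CUBIC))
E
python3 fit_tt.py
```

```text
[ 0.58925219 -0.13152507 -1.84225038  0.59481074 -0.10953729 -1.84225038]
top [ 0.5911 -0.1308 -1.8471  0.597  -0.1063 -1.8461] 4.722124099731445 [-25.2  -0.9   0.1]
scene [ 0.5901 -0.1326 -1.8555  0.5962 -0.1067 -1.8242] 6.901169300079346 [-26.6  -1.5   1.8]
joint [ 0.5912 -0.1309 -1.863   0.5968 -0.1066 -1.8329] 11.664920806884766 [-24.9  -1.7   1.7]
```

```bash
python3 -c "
import cv2,numpy as np
a=cv2.imread('pics/fit_tt_top.png');b=cv2.imread('pics/fit_tt_scene.png');w=max(a.shape[1],b.shape[1])
p=lambda i:cv2.copyMakeBorder(i,0,0,0,w-i.shape[1],0)
im=np.vstack([p(a),p(b)]);s=min(800/im.shape[1],600/im.shape[0]);cv2.imwrite('pics/fit_tt.png',cv2.resize(im,None,fx=s,fy=s))"
```

```text
(no output)
```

View pics/fit_tt.png

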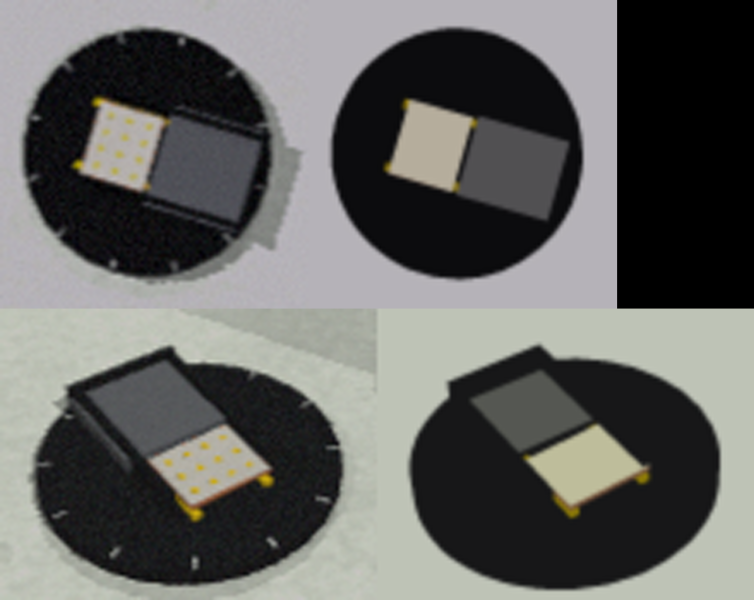

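The fit agrees across both views: turntable at about (0.591, -0.131), yaw -1.85, with the board centred at x ≈ -25 mm. That is a gap of about 5 mm to the step, inside the stated 2 to 9 mm. Next the spatula and stand.

```bash
cat > fit_sp.py <<'E'
import fit; from fit import *
fit.ROI=ROI={"top":(104,194,80,38),"scene":(335,230,110,64)}
def render(n,p,cols):
    # p: stand x,y,yaw ; base x-offset of plate centre ; spatula x,y,yaw
    x,y,w,h=ROI[n]; img=np.zeros((h*S,w*S,3),np.float32); img[:]=cols["bg"]
    st=p[:3]; sp=np.r_[p[3:6]]
    fill(img,n,X(st,box(-.07,.07,-.033,.033,0,.004)),cols["gr"],True)
    fill(img,n,X(sp,rect(0,.065,-.02,.02,.006)),cols["bl"])
    r=.7071
    a=np.array([-r*.025,0,.010+r*.025]); b=np.array([-r*.14,0,.010+r*.14]); nrm=np.array([r,0,r])*.008
    P=[q+s1*nrm+np.array([0,s2*.011,0]) for q in(a,b) for s1 in(-1,1) for s2 in(-1,1)]
    fill(img,n,X(sp,P),cols["gn"],True)
    return ds(img)
def dark(n,p):  # mask out rest region: ignore around neck
    x,y,w,h=ROI[n]; m=np.zeros((h*S,w*S),np.float32)
    fill(m,n,X(p[3:6],box(-.065,.028,-.022,.022,.004,.06)),1,True)
    g=np.zeros((h*S,w*S),np.float32); return ds(m)
if __name__=="__main__":
    def ray(n,uv,z):
        K,R,tt=F[n+"_K"],F[n+"_R"],F[n+"_t"]; d=R.T@np.linalg.inv(K)@np.r_[uv,1]; o=-R.T@tt; return o+d*(z-o[2])/d[2]
    c=ray("top",(100+335/6,190+137/6),.004); tip=ray("top",(100+437/6,190+152/6),.006); 
    a=ray("top",(100+220/6,190+57/6),.004); b=ray("top",(100+474/6,190+97/6),.004)
    yaw=np.arctan2(*(b-a)[[1,0]]); o=tip[:2]-.065*np.array([np.cos(yaw),np.sin(yaw)])
    p0=np.r_[c[:2],yaw,o,yaw]; print(p0.round(4))
    fs={}
    for n in ROI:
        t=target(n); bg=np.percentile(t.reshape(-1,3),70,axis=0)
        hsv=t.reshape(-1,3); g=hsv[(hsv[:,1]>1.6*hsv[:,0])&(hsv[:,1]>1.6*hsv[:,2])].mean(0)
        cols=dict(bg=bg.tolist(),gr=(bg*[.63,.67,.72]).tolist(),bl=(bg*[.88,.87,.95]).tolist(),gn=g.tolist())
        w=1-.85*np.clip(dark(n,p0),0,1)
        r0=render(n,p0,dict(bg=(0,0,0),gr=(0,0,0),bl=(0,0,0),gn=(1,1,1)))[:,:,0]
        w=np.maximum(w,r0)
        fs[n]=(lambda p,t=t,cols=cols,n=n,w=w:float((np.minimum(np.abs(render(n,p,cols)-t),60)*w[:,:,None]).mean()),t,cols)
    def run(f,p0):
        best=p0
        for sc in (.008,.003,.001):
            sim=np.vstack([best]+[best+np.eye(6)[i]*(sc if i%3<2 else sc*8) for i in range(6)])
            r=minimize(f,best,method="Nelder-Mead",options=dict(initial_simplex=sim,maxiter=500,xatol=1e-5,fatol=1e-4)); best=r.x
        return best,r.fun
    def rel(p):
        c,s=np.cos(p[2]),np.sin(p[2]); d=p[3:5]-p[:2]; return np.round([1e3*(c*d[0]+s*d[1]),1e3*(-s*d[0]+c*d[1]),np.degrees(p[5]-p[2])],1)
    ims=[]
    for n in ROI:
        q,v=run(fs[n][0],p0); print(n,q.round(4),round(v,3),rel(q))
        im=np.vstack([fs[n][1],render(n,q,fs[n][2])])[:,:,::-1]*1.6; im=np.clip(im,0,255).astype(np.uint8)
        s=590/im.shape[0]; s=min(s,395/im.shape[1]); ims.append(cv2.copyMakeBorder(cv2.resize(im,None,fx=s,fy=s,interpolation=cv2.INTER_CUBIC),0,600-int(round(im.shape[0]*s)),0,400-int(round(im.shape[1]*s)),0)[:590,:398])
    q,v=run(lambda p:sum(f[0](p) for f in fs.values()),p0); print("joint",q.round(4),v,rel(q))
    cv2.imwrite("pics/fit_sp.png",np.hstack(ims)); np.save("sp.npy",q)
E
python3 fit_sp.py
```

```text
[ 0.5043  0.25   -1.721   0.5064  0.259  -1.721 ]
top [ 0.5063  0.2514 -1.722   0.5068  0.2583 -1.7087] 4.251 [-6.8 -0.5  0.8]
scene [ 0.507   0.2534 -1.7237  0.5069  0.2602 -1.7244] 4.837 [-6.7 -1.2 -0. ]
joint [ 0.5063  0.2525 -1.7236  0.5068  0.2592 -1.7079] 9.282778263092041 [-6.7 -0.5  0.9]
```

View pics/fit_sp.png

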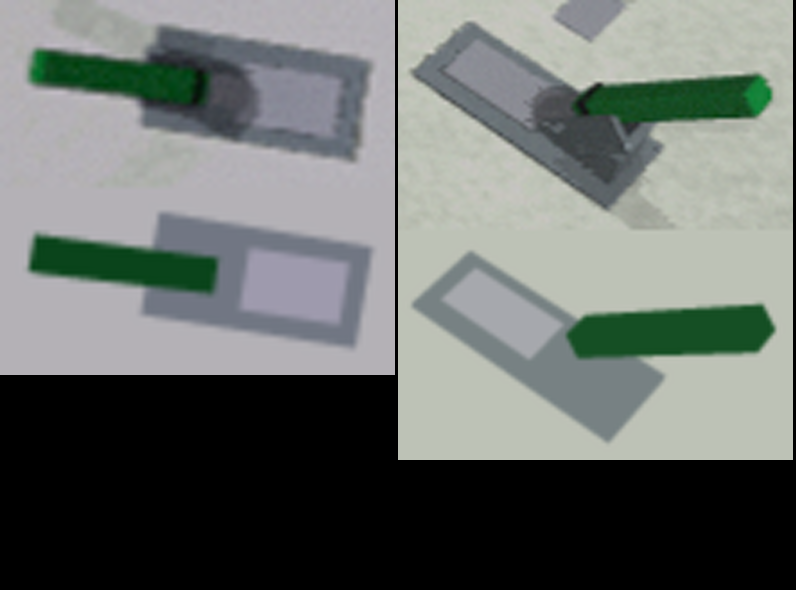

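```bash
cat > h.py <<'E'
import numpy as np
from scipy.spatial.transform import Rotation as Ro
from station import *
r=2**-.5
TT=np.array([.5908,-.1315,-1.852]); SP=np.array([.5068,.2592,-1.715]); ST=np.array([.5068,.2592,-1.722])
def Rz(a): return Ro.from_euler('z',a).as_matrix()
def Ry(a): return Ro.from_euler('y',a).as_matrix()
FL=1
def RT(fl): # tool axes in spatula frame
    z=np.array([r,0,-r]); x=np.array([0,fl*1.,0]); return np.c_[x,np.cross(z,x),z]
TCPs=np.array([0,0,.006])+.097*np.array([-r,0,r])   # TCP in spatula frame (grasp pt at 105)
def tool(o,yaw,pitch=0,tcp=TCPs,fl=None,roll=0):
    """spatula origin o (world), yaw, pitch (+ = heel up about y) -> tcp pos, rotvec"""
    fl=FL if fl is None else fl
    R=Rz(yaw)@Ry(pitch); return np.asarray(o)+R@tcp, Ro.from_matrix(R@RT(fl)).as_rotvec()
def ttw(p): # turntable frame -> world
    p=np.asarray(p,float); return np.r_[TT[:2]+Rz(TT[2])[:2,:2]@p[:2],p[2]]
def bytip(tx,tz,th,ty=0,**k):
    """tip edge (underside) at tt x,z (z above disc top), pitch th(rad)"""
    R=Rz(TT[2])@Ry(th); o=ttw([tx,ty,.022+tz])-R@np.array([.065,0,0]); return tool(o,TT[2],th,**k)
E
python3 - <<'E'
from h import *
for fl in (1,-1):
    print("flip",fl)
    W=[]
    for back in (.12,.0): 
        o=np.r_[SP[:2],.004]; p,v=tool(o,SP[2],0,fl=fl); z=Ro.from_rotvec(v).as_matrix()[:,2]; W.append(("g%g"%back,p-back*z,v))
    p,v=tool(np.r_[SP[:2],.10],SP[2],0,fl=fl); W.append(("lift",p,v))
    for tx,tz,th in [(-.075,.06,0),(-.075,0,0),(-.02,0,0),(0,.003,0),(0,.005,45),(0,.01,90),(0,.015,110),(0,.015,125)]:
        p,v=bytip(tx,tz,np.radians(th),fl=fl); W.append(((tx,tz,th),p,v))
    for n,p,v in W:
        q=solve_ik(p,v); print(n,p.round(3),None if q is None else np.round(q,2))
E
```

```text
flip 1
g0.12 [0.529 0.411 0.163] [-0.77  0.98 -0.23  1.07  0.52  1.84 -1.18]
g0 [0.517 0.327 0.079] [-0.45  1.06 -0.68  1.31  0.83  1.78 -1.42]
lift [0.517 0.327 0.175] [-0.51  0.91 -0.58  1.3   0.72  1.84 -1.31]
(-0.075, 0.06, 0) [0.649 0.069 0.157] [-0.1   0.91 -0.56  1.34  0.89  1.73 -1.1 ]
(-0.075, 0, 0) [0.649 0.069 0.097] [-0.13  0.97 -0.5   1.36  0.88  1.65 -1.14]
(-0.02, 0, 0) [0.633 0.016 0.097] [-0.09  0.91 -0.45  1.46  0.88  1.56 -1.12]
(0, 0.003, 0) [ 0.628 -0.003  0.1  ] [-0.07  0.89 -0.43  1.49  0.87  1.54 -1.1 ]
(0, 0.005, 45) [ 0.602 -0.091  0.174] [ 0.5   0.52 -0.54  1.72  0.31  0.98 -0.44]
(0, 0.01, 90) [ 0.57  -0.203  0.166] [ 1.03  0.74 -0.57  1.65 -0.43  1.11  0.51]
(0, 0.015, 110) [ 0.559 -0.243  0.137] [ 1.14  0.98 -0.55  1.53 -0.57  1.32  0.72]
(0, 0.015, 125) [ 0.553 -0.264  0.104] [ 1.17  1.18 -0.55  1.41 -0.64  1.48  0.8 ]
flip -1
g0.12 [0.529 0.411 0.163] [-0.77  0.98 -0.23  1.07  0.52  1.84  1.97]
g0 [0.517 0.327 0.079] [-0.45  1.06 -0.68  1.31  0.83  1.78  1.72]
lift [0.517 0.327 0.175] [-0.57  0.88 -0.45  1.31  0.65  1.79  1.88]
(-0.075, 0.06, 0) [0.649 0.069 0.157] [-0.04  0.95 -0.67  1.34  0.96  1.78  2.  ]
(-0.075, 0, 0) [0.649 0.069 0.097] [-0.04  1.02 -0.67  1.35  0.99  1.73  1.95]
(-0.02, 0, 0) [0.633 0.016 0.097] [ 0.15  1.08 -0.9   1.44  1.16  1.81  1.89]
(0, 0.003, 0) [ 0.628 -0.003  0.1  ] [ 0.18  1.06 -0.9   1.47  1.16  1.8   1.9 ]
(0, 0.005, 45) [ 0.602 -0.091  0.174] [ 0.92  0.92 -1.33  1.7   0.93  1.3   2.26]
(0, 0.01, 90) [ 0.57  -0.203  0.166] [ 0.5   0.66  0.2   1.69 -0.87  1.32 -2.29]
(0, 0.015, 110) [ 0.559 -0.243  0.137] [ 0.6   0.9   0.26  1.57 -1.06  1.65 -2.08]
(0, 0.015, 125) [ 0.553 -0.264  0.104] [ 0.7   1.1   0.21  1.45 -1.13  1.84 -2.01]
```

Run:
```python
from h import *
p,v=tool(np.r_[SP[:2],.004],SP[2],0); z=Ro.from_rotvec(v).as_matrix()[:,2]
up=p-.10*z+[0,0,.10]
for q in (p-.10*z+[0,0,.20],up):
    print(solve_ik(q,v))
p0=read_ee_pos(); 
move_pose([p0[0],p0[1],.33],read_eef_rot())
move_pose(up,v)
move_linear(p-.10*z,rate=.2)
print(read_ee_pos(),read_t())
import cv2
for n in("top","scene"):
    c=read_camera(n); x0,y0=(100,150) if n=="top" else (330,130)
    cv2.imwrite(f"pics/pre_{n}.png",cv2.resize(np.clip(c["pixels"][y0:y0+150,x0:x0+180,::-1]*1.5,0,255).astype(np.uint8),None,fx=4,fy=4,interpolation=cv2.INTER_CUBIC))
```

```text
None
[-1.09186303  0.88457379  0.43353874  1.10668272  0.16445434  1.81733845
 -0.853491  ]
[0.52744995 0.39709785 0.15024887] 6.7333
```

View pics/pre_top.png

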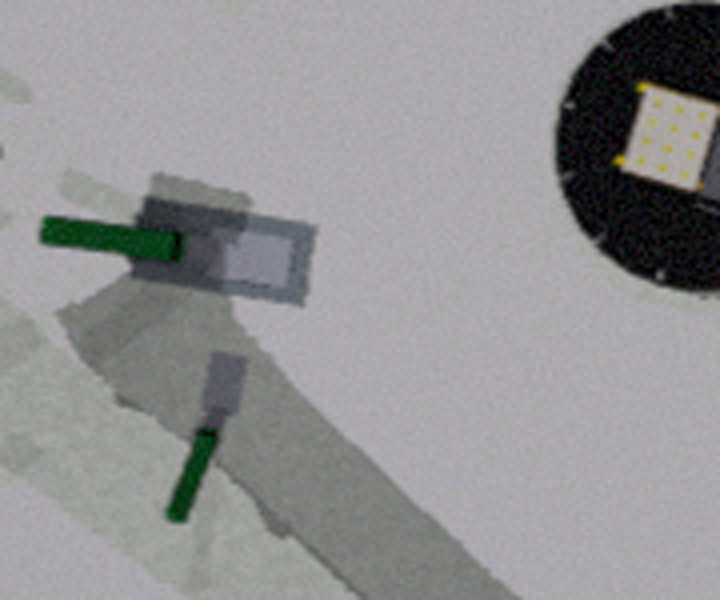

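View pics/pre_scene.png

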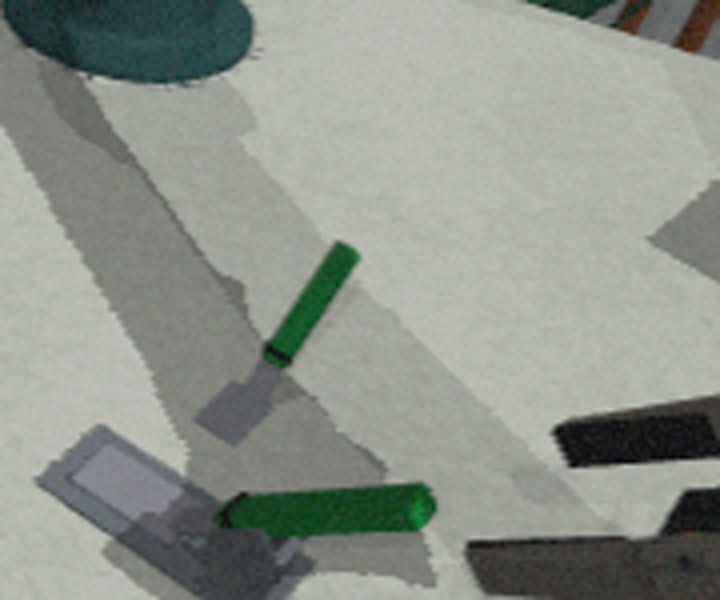

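The open fingers, at (600,440) and (560,560) in the scene crop, line up with the upright handle at (420,505). The small decoy at (300,310) stays clear. Now I grasp.

Run:
```python
from h import *
import cv2
p,v=tool(np.r_[SP[:2],.004],SP[2],0)
print(move_linear(p,rate=.1,force_limit=6))
f0=read_ft_force()
grab(40); print(read_finger_gap(),np.round(read_ft_force()-f0,2),read_t())
np.save("grasp.npy",np.r_[read_ee_pos(),read_eef_rot()])
print(read_ee_pos()-p)
# withdraw along handle first a little straight up
move_linear(read_ee_pos()+np.array([0,0,.09]),rate=.15)
print(read_finger_gap(),np.round(read_ft_force(),2),read_t())
for n in("top","scene"):
    c=read_camera(n); x0,y0=(80,150) if n=="top" else (330,130)
    cv2.imwrite(f"pics/lift_{n}.png",cv2.resize(np.clip(c["pixels"][y0:y0+150,x0:x0+180,::-1]*1.5,0,255).astype(np.uint8),None,fx=4,fy=4,interpolation=cv2.INTER_CUBIC))
```

```text
False
0.021935745947220864 [-0.35 -1.11  0.24] 9.0417
[-3.93386066e-05 -1.05179275e-05 -1.05411796e-05]
0.02135675460823814 [ 0.18  0.91 -1.26] 9.7917
```

View pics/lift_top.png

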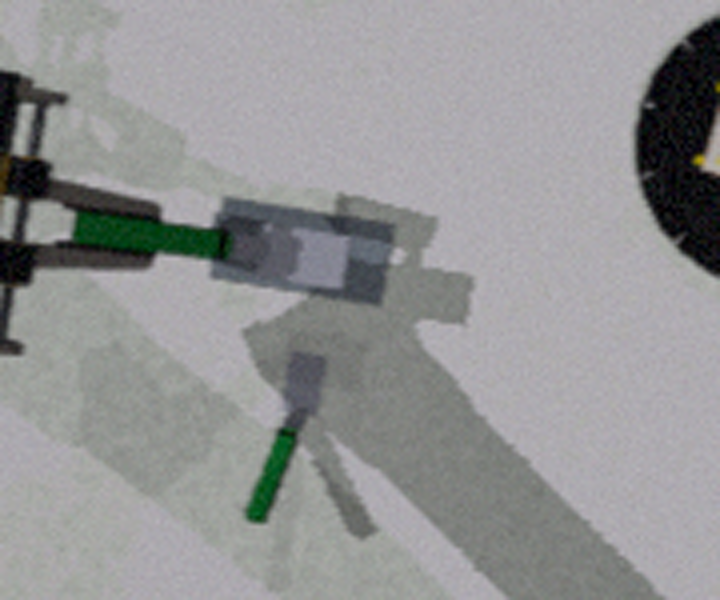

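View pics/lift_scene.png

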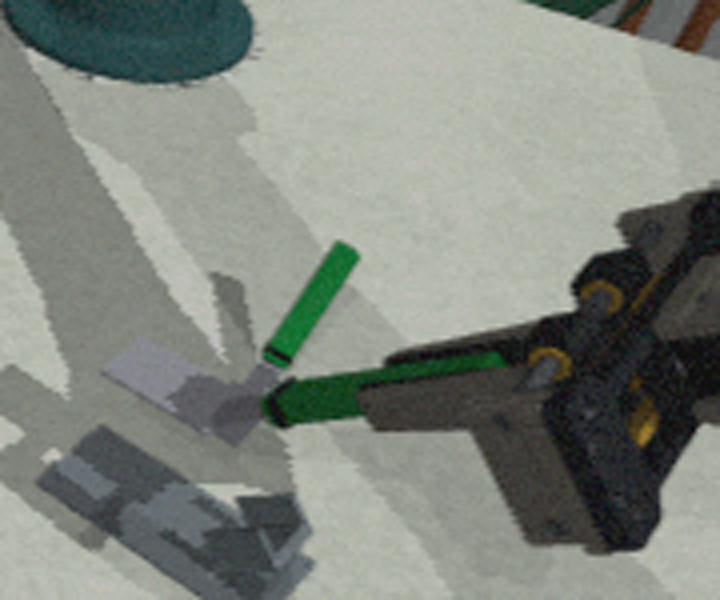

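The spatula is out of its stand and held level. In the top crop the blade tip is at (350,268), and the small decoy at (270,440) has not moved. Next I compare the predicted tip pixel with that, then go to the low bay.

Run:
```python
from h import *
import fit
R=Rz(SP[2]); o=np.r_[SP[:2],.094]
for n,(x0,y0) in dict(top=(80,150),scene=(330,130)).items():
    uv=fit.proj(n,[o+R@[.065,y,.001] for y in(-.02,.02)]); print(n,(uv-[x0,y0])*4)
# approach: tip at tt x=-0.072 above disc
p,v=bytip(-.072,.05,0)
print(solve_ik(p,v))
move_linear([*(np.array(read_ee_pos())[:2]),.18],rate=.2) if read_ee_pos()[2]<.17 else None
move_linear(p+[0,0,.03],rate=.3,orientation=v)
move_linear(p-[0,0,.04],rate=.15)   # underside 10 mm over disc
print(read_ee_pos(),read_t())
import cv2
ims=[]
for n in("top","scene"):
    c=read_camera(n); x0,y0=(190,120) if n=="top" else (165,120)
    ims.append(cv2.resize(np.clip(c["pixels"][y0:y0+140,x0:x0+130,::-1]*1.6,0,255).astype(np.uint8),None,fx=3,fy=4,interpolation=cv2.INTER_CUBIC) if 0 else cv2.resize(np.clip(c["pixels"][y0:y0+140,x0:x0+130,::-1]*1.6,0,255).astype(np.uint8),None,fx=3,fy=3,interpolation=cv2.INTER_CUBIC))
    R=Rz(TT[2]); uv=fit.proj(n,[ttw([-.072,y,.033]) for y in(-.02,.02)]); print(n,(uv-[x0,y0])*3)
cv2.imwrite("pics/bay.png",np.hstack(ims))
```

```text
top [[342.18990652 286.76314957]
 [350.96309808 233.59512306]]
scene [[136.24698631 332.25743049]
 [ 96.18399225 367.72250771]]
[-0.73477133  0.88775879  0.52523805  1.40739141  0.24384564  1.38957842
 -0.67024932]
[0.64805465 0.06616896 0.10679043] 11.8833
top [[184.27146212 196.67866488]
 [195.040445   160.29406474]]
scene [[231.64333961 274.82582613]
 [191.18094168 294.83782974]]
```

View pics/bay.png

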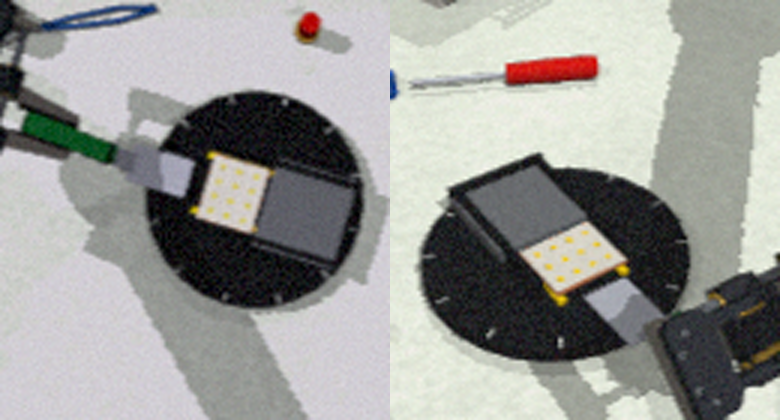

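The blade tip sits where predicted, within about 1 px in both views: about (192,178) top, (600,285) scene. It is centred between the ribs. Next I touch down gently to calibrate height, then slide in.

Run:
```python
from h import *
import cv2
p,v=bytip(-.072,.01,0)
f0=np.array(read_ft_force())
hit=move_linear(p-[0,0,.014],rate=.02,force_limit=2.0,orientation=v)
pc=np.array(read_ee_pos()); print(hit,"dz disc",(pc-p)[2]+.010,np.round(np.array(read_ft_force())-f0,2),read_t())
z0=pc[2]; np.save("z0.npy",z0)
q=np.r_[p[:2],z0+.0017]; move_linear(q,rate=.03)
e,_=bytip(-.010,0,0); e[2]=z0+.0015
f0=np.array(read_ft_force())
print(move_linear(e,rate=.06,force_limit=6),read_ee_pos()-e,np.round(np.array(read_ft_force())-f0,2),read_t())
ims=[]
for n in("top","scene"):
    c=read_camera(n); x0,y0=(190,120) if n=="top" else (165,120)
    ims.append(cv2.resize(np.clip(c["pixels"][y0:y0+140,x0:x0+130,::-1]*1.6,0,255).astype(np.uint8),None,fx=3,fy=3,interpolation=cv2.INTER_CUBIC))
cv2.imwrite("pics/under.png",np.hstack(ims))
```

```text
True dz disc -0.0005999402044078537 [1.56 1.22 3.  ] 12.525
False [ 0.00018839  0.00065884 -0.00013159] [ 0.25 -0.14 -1.04] 13.9583
```

View pics/under.png

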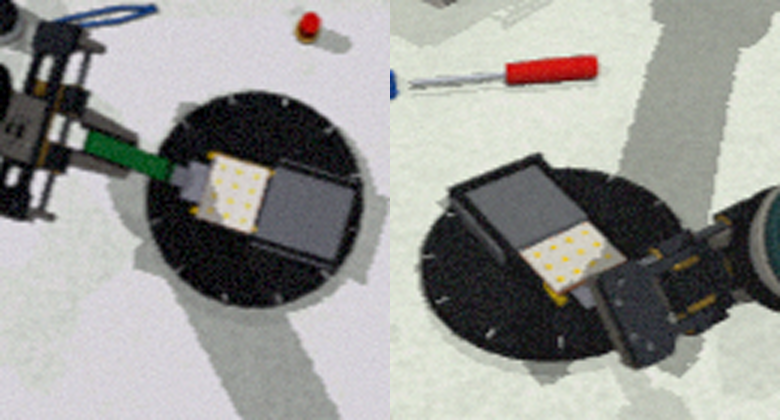

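The blade is under the board with the tip at x ≈ -10 mm, about 15 mm past the board's middle, and the board has not moved. Now I tip it, pausing at 65°.

```bash
cat > tip.py <<'E'
import sys; from h import *
import cv2
def go(path,rate=.1):
    for tx,tz,th in path:
        p,v=bytip(tx*1e-3,tz*1e-3,np.radians(th)); p[2]-=.0003
        move_linear(p,rate=rate,orientation=v)
        print((tx,tz,th),np.round(read_ft_force(),1),round(read_t(),2))
def snap(name):
    ims=[]
    for n in("top","scene"):
        c=read_camera(n); x0,y0=(205,110) if n=="top" else (165,120)
        ims.append(cv2.resize(np.clip(c["pixels"][y0:y0+130,x0:x0+130,::-1]*1.6,0,255).astype(np.uint8),None,fx=3,fy=3,interpolation=cv2.INTER_CUBIC))
    cv2.imwrite(f"pics/{name}.png",np.hstack(ims))
E
python3 - <<'E'
from tip import *
go([(-9,1.8,8),(-7.5,2.2,18),(-6,2.8,28),(-4,4,38),(-2,5.5,48),(0,7,57),(1,8.5,65)])
snap("t65"); print(read_finger_gap())
E
```

```text
(-9, 1.8, 8) [-0.4  0.7 -1.3] 14.43
(-7.5, 2.2, 18) [-0.4 -0.2 -1.1] 14.87
(-6, 2.8, 28) [-0.5  0.2 -1.2] 15.3
(-4, 4, 38) [ 0.1 -0.3 -0.8] 15.74
(-2, 5.5, 48) [ 0.4  0.7 -1.7] 16.18
(0, 7, 57) [-0.2  0.7 -1.5] 16.59
(1, 8.5, 65) [-0.1 -0.6  0.3] 16.97
0.021475836060070905
```

View pics/t65.png

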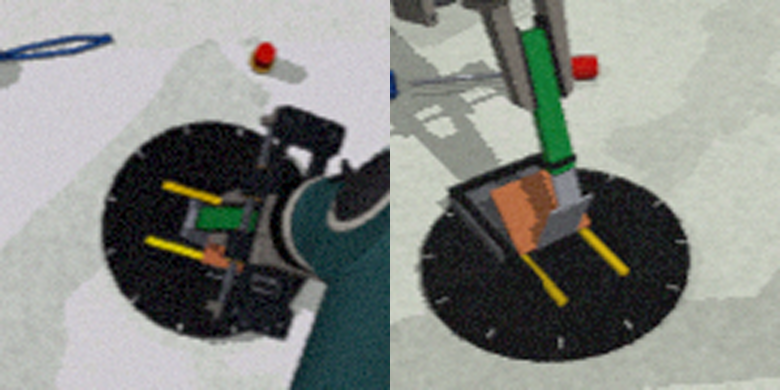

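The board is up, copper face towards the scene camera at (525,210), with the blade behind it at (565,220). It is still in contact with the step, so I continue through vertical.

Run:
```python
from tip import *
go([(1.8,10,73),(2.4,11,81),(3,12.5,89),(3.8,14,96)],rate=.08)
snap("t96"); print(read_finger_gap())
```

```text
(1.8, 10, 73) [ 0.4  0.5 -1.7] 17.49
(2.4, 11, 81) [0.  0.4 0.5] 17.92
(3, 12.5, 89) [ 0.1  0.5 -0.8] 18.33
(3.8, 14, 96) [ 0.4  0.7 -2. ] 18.72
0.02202713799953107
```

View pics/t96.png

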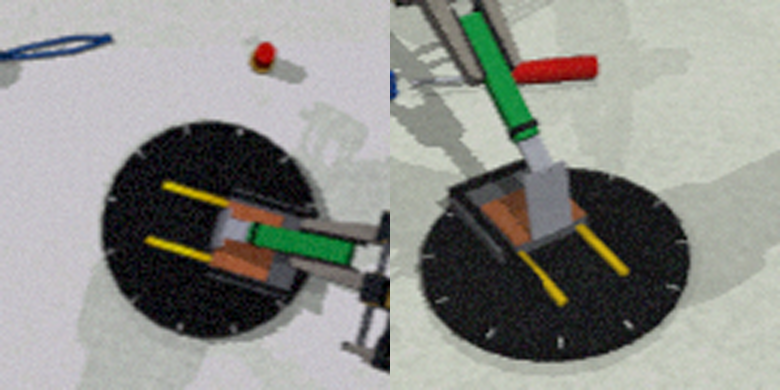

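The board has fallen over, and copper now shows in the raised bay at (245,240) top and (520,215) scene. I back the blade off and up, then check where the board lies.

Run:
```python
from tip import *
go([(-12,18,96),(-30,75,92)],rate=.15)
p=np.array(read_ee_pos()); 
snap("t_lift")
F={}
for n in("top","scene"):
    c=read_camera(n); F[n]=c["pixels"]; 
    print(n,[(round(d["p"],2),np.round(np.array(d["centre"])*[512,384],1)) for d in mark_of(c,"board_mid")])
np.savez("f1.npz",**F)
```

```text
(-12, 18, 96) [-0.5  0.5 -0.7] 19.07
(-30, 75, 92) [-0.5  0.4 -2. ] 19.68
top [(0.66, array([158.4, 134.1])), (0.58, array([285.5, 193.9])), (0.43, array([153.5, 213.3]))]
scene [(0.67, array([210.3, 189.4])), (0.16, array([216.7, 199.5]))]
```

View pics/t_lift.png

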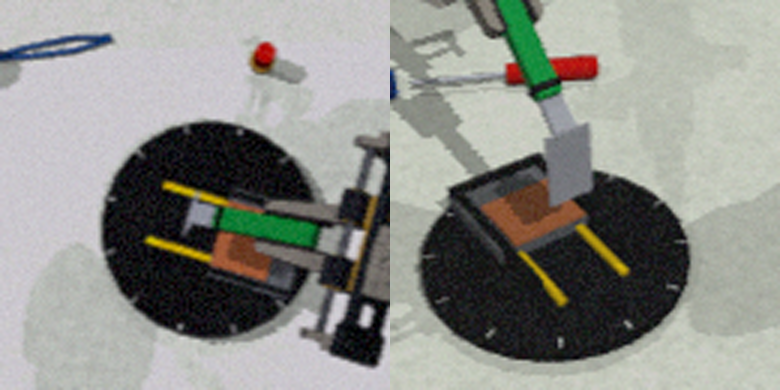

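```bash
python3 - <<'E'
from tip import *
go([(-45,100,60),(-70,100,25),(-110,90,0)],rate=.25)
snap("t_clear")
F={}
for n in("top","scene"):
    c=read_camera(n); F[n]=c["pixels"]
np.savez("f1.npz",**F); print(read_t())
E
cat > fit_b.py <<'E'
import fit; from fit import *; from h import TT
fit.ROI=ROI={"top":(258,165,60,50),"scene":(180,165,60,60)}
G=np.load("f1.npz")
def ray(n,uv,z):
    K,R,tt=F[n+"_K"],F[n+"_R"],F[n+"_t"]; d=R.T@np.linalg.inv(K)@np.r_[uv,1]; o=-R.T@tt; return o+d*(z-o[2])/d[2]
for n in ROI:
    im=G[n].astype(float); m=((im[:,:,0]>1.35*im[:,:,2]+12)&(im[:,:,1]<.75*im[:,:,0])).astype(np.uint8)
    x,y,w,h=ROI[n]; mm=np.zeros_like(m); mm[y:y+h,x:x+w]=m[y:y+h,x:x+w]
    k,l,s,_=cv2.connectedComponentsWithStats(mm); i=1+np.argmax(s[1:,4]); cs,_=cv2.findContours((l==i).astype(np.uint8),0,2)
    P=np.array([ray(n,u,.038) for u in np.argwhere(l==i)[:,::-1]]); c,s_=np.cos(TT[2]),np.sin(TT[2]); d=P[:,:2]-TT[:2]
    L=np.c_[c*d[:,0]+s_*d[:,1],-s_*d[:,0]+c*d[:,1]]*1e3
    rc=cv2.minAreaRect(L.astype(np.float32)); print(n,len(L),"x",L[:,0].min().round(1),L[:,0].max().round(1),"y",L[:,1].min().round(1),L[:,1].max().round(1),rc)
E
python3 fit_b.py
```

```text
(-45, 100, 60) [-0.3 -0.4 -0.8] 20.72
(-70, 100, 25) [ 0.1 -0.9 -1.1] 21.48
(-110, 90, 0) [-0.9 -0.3 -0.6] 22.07
22.2667
top 453 x 5.8 69.5 y -37.1 33.6 ((37.68047332763672, -1.7586479187011719), (63.550872802734375, 70.78179931640625), 0.3151938021183014)
scene 441 x 4.1 67.8 y -37.5 35.5 ((35.80626678466797, -0.9307518005371094), (72.50190734863281, 63.90633010864258), 89.45115661621094)
```

View pics/t_clear.png

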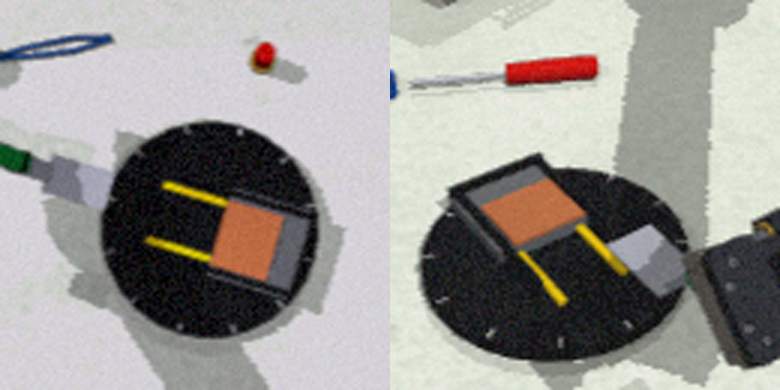

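The board lies copper up, flat in the raised bay, with its centre at x ≈ 37 and y ≈ -1 mm. That is about -13 mm from the bay middle, inside the limits, and its footprint of about 64 × 71 mm matches a flat board. Now I take the spatula back to the same pose above the stand.

Run:
```python
from h import *
import cv2
g=np.load("grasp.npy")
p=np.array(read_ee_pos())
move_linear(p+[0,0,.03],rate=.2)
move_linear(g[:3]+[0,0,.12],rate=.3,orientation=g[3:])
move_linear(g[:3]+[0,0,.09],rate=.15)
print(read_t(),read_finger_gap())
ims=[]
for n in("top","scene"):
    c=read_camera(n); x0,y0=(80,150) if n=="top" else (330,130)
    im=cv2.resize(np.clip(c["pixels"][y0:y0+150,x0:x0+180,::-1]*1.5,0,255).astype(np.uint8),None,fx=4,fy=4,interpolation=cv2.INTER_CUBIC)
    ref=cv2.imread(f"pics/lift_{n}.png")
    a=np.vstack([ref,im]); ims.append(cv2.resize(a[:, :500] if n=="top" else a[:,:500],None,fx=.5,fy=.5))
cv2.imwrite("pics/back.png",np.hstack(ims))
```

```text
23.9833 0.021979580644723662
```

View pics/back.png

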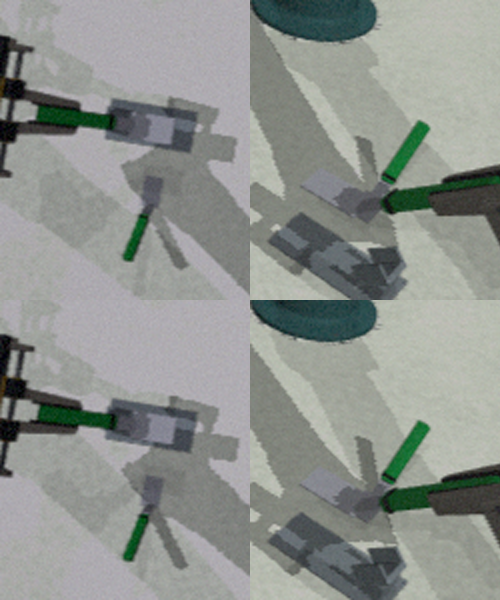

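The pose matches the lift picture: blade at (155,122) before and (155,428) = (155,128) after, at half scale. The grip has barely slipped, if at all. I lower, release and check.

```bash
python3 - <<'E'
from h import *
import cv2
g=np.load("grasp.npy")
print(move_linear(g[:3]+[0,0,.015],rate=.12,force_limit=8))
print(move_linear(g[:3]-[0,0,.002],rate=.02,force_limit=3), (np.array(read_ee_pos())-g[:3]).round(4),np.round(read_ft_force(),1))
ungrasp()
z=Ro.from_rotvec(g[3:]).as_matrix()[:,2]
move_linear(np.array(read_ee_pos())-.11*z,rate=.12)
dwell(.3); print(read_t())
ims=[]
for n in("top","scene"):
    c=read_camera(n); x0,y0=(90,140) if n=="top" else (330,180)
    ims.append(cv2.resize(np.clip(c["pixels"][y0:y0+120,x0:x0+130,::-1]*1.6,0,255).astype(np.uint8),None,fx=3,fy=3,interpolation=cv2.INTER_CUBIC))
cv2.imwrite("pics/end.png",np.hstack(ims))
import subprocess
F=dict(np.load("f0.npz")); 
for n in("top","scene"): F[n]=np.mean([read_camera(n)["pixels"].astype(float) for _ in range(3)],0)
np.savez("f2.npz",**F); np.savez("f1.npz",top=F["top"],scene=F["scene"])
E
python3 fit_b.py; sed 's/pics\/fit_sp/pics\/fit_sp2/;s/"sp.npy"/"sp2.npy"/' fit_sp.py > fit_sp2.py; sed 's/f0.npz/f2.npz/' fit.py > /tmp/fit.py; mkdir -p e; cp /tmp/fit.py e/; cp fit_sp2.py e/; mkdir -p e/pics; cp f2.npz e/; cd e; python3 fit_sp2.py
```

```text
False
True [-0.0002 -0.     -0.0009] [-0.2  2.7  2.9]
28.0833
top 456 x 5.3 69.5 y -37.3 33.6 ((37.46330261230469, -1.7506027221679688), (63.96390151977539, 70.8217544555664), 0.4416157901287079)
scene 441 x 4.4 68.2 y -38.2 35.2 ((36.340667724609375, -1.4692192077636719), (63.85645294189453, 73.46932220458984), 0.09303350746631622)
[ 0.5043  0.25   -1.721   0.5064  0.259  -1.721 ]
top [ 0.5055  0.252  -1.709   0.5066  0.259  -1.7091] 11.5 [-7.1  0.1 -0. ]
scene [ 0.5152  0.253  -1.8732  0.5068  0.2598 -1.717 ] 12.344 [ -3.9 -10.1   8.9]
joint [ 0.5084  0.2523 -1.7661  0.5072  0.2592 -1.7049] 24.198586463928223 [-6.6 -2.6  3.5]
```

View pics/end.png

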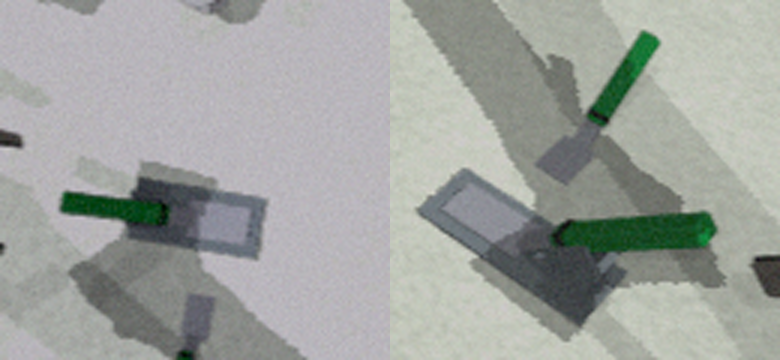

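The spatula stands in its stand as found. The fitted origin is (0.507, 0.259), the same as at the start, and the fingers are clear. The scene view's fit of the stand itself is thrown off by the arm's shadow, but the stand is fixed. Handing in.

Run:
```python
from station import *
print(read_t(), read_finger_gap()); print(job_done())
```

```text
28.4833 0.09190526549255766
the job is handed in; nothing more can be done
None
```

I turned the board over with the spatula and put the spatula back in its stand. I handed the job in at about 28.5 s of the 48 s allowed; no verdict is reported.

**What I did:** I gripped the larger spatula in line with its handle. The blade went in about 15 mm past the board's middle, and I tipped the board over the step with a turn of the wrist. It dropped into the raised bay before I reached 96°.

**Last checks:**
- **Board:** both cameras show it copper up and flat, with its centre about 13 mm from the bay's middle towards the step and 1–2 mm to the side. It did not move while I put the spatula back.
- **Spatula:** its fitted position is within about 1 mm and 1° of where it started. The gripper is open and about 110 mm back from the handle.
- **Other things on the table:** those in view stayed where they were. I did not measure each one's position.
- **One disagreement:** the last scene-camera fit put the stand itself 9° off. I put that down to the arm's shadow, because the stand is fixed and the top view agreed with the start.

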